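# Set the gauge blade and hold a bracket in the corner jig

## Robot

A 6-joint arm with a two-finger parallel gripper is mounted at the origin on a cart in front of the work surface, level with it; the furniture and walls round the work are solid. World frame = base frame: x ahead of the robot, y to its left, z up, the work surface at z = 0. Lengths are in m, angles in rad, forces in N, time in s.
With the tool pointing down it reaches from about 0.375 to 0.975 m from the base axis. Payload 3.8 kg.
Tool frame: the origin (TCP) lies midway between the tips of the shut fingers; the grasp point (between the pads) lies 19 mm behind it; z points along the fingers, y is the line along which they close (so a half turn about z gives the same grasp; the last joint's range is limited). The gripper opens to 85 mm and grips with 20 to 120 N. Pads are 22 mm wide; open, the fingers measure 114 mm over their backs; the gripper's body (76 mm by 85 mm) begins 54 mm behind the grasp point. The pads swing forward as they close: fully open they stand 13 mm farther back than shut.
Start: joints at [1.247, 0.264, 1.604, -0, 1.274, -0.037], TCP at [0.191, 0.647, 0.231] pointing down, gripper open.
Joint ranges: [-2.63, 2.63], [-0.94, 2.18], [0.31, 2.57], [-1.31, 4.45], [0, 2.66], [-2.55, 2.55]. Speed limits (rad/s): [2.57, 2.57, 3.14, 3.14, 3.14, 3.14].

## Interface

Orientations are given as a rotation vector (axis times angle).
In Python, from workcell import bot, cams gives the robot as it stands.
- The arm moves only by the tool play_rows, never from a script. Its argument "rows" is a list of rows, each a list of 2 entries, a list of its own where there are three numbers: the shift along the tool's x, y, z scaled (see below), then the turn, a rotation vector about the tool's x, y, z scaled (see below). A call has 1 to 20 rows; each row is the pose to reach, as a shift and turn from the pose commanded when the call began, along the tool's axes at that moment; what a row does not reach only later rows make up. The controller multiplies each number of a shift by 250 mm and each number of a turn by 45 degrees. A row lasts 1/12 s, in which the tool goes at most 41.7 mm and 7.16 degrees, less where a joint would pass 70% of its speed; a pose out of reach is approached as far as the arm can. A call with a number of a shift or a turn outside -1 to 1 is refused whole. A call with a gripper value outside its range is refused whole. "claw" is the opening, from -1 (shut) to 1 (fully open), set as the call begins (left out, the last holds). The fingers move at their own pace and stop on an object; "newtons" is the grip in N (left out, the last holds). Time passes only in rows, so rows that repeat a pose let the fingers close. It gives the time, the measured TCP pose, the force, the opening and the grip force at its end, in the units of the state.
- bot.read_state(): the state, without advancing time (a new reading comes with each control period).
- cams.read_camera(name): name is "scene" or "top" or "wrist"; returns a dict with "image" (480x640x3 uint8, red, green, blue), "K" (3x3 intrinsics, pixels), "T" (4x4, takes a point from camera to world coordinates); the wrist camera has in their place "mount" (4x4, takes a point from camera to tool coordinates, whose origin is the TCP and whose axes are the flange's). Camera axes: x right, y down, z forward; pixel columns grow to the right and rows downward; lengths in m; the calibration is good to about 2 mm. The wrist camera is an equidistant fisheye: a pixel r from the principal point sees the ray r / f radians off the axis. A picture is of the moment at which its call begins: read the wrist's pose just before it. There is no depth.
- bot.finish_job(): hands the job in; it is judged then, once.
The state is a dict: "time": time; "q": joint angles; "joint_vel": joint speeds; "joint_torque": joint torques, N m; "tool_pos": TCP position; "tcp_rot": TCP orientation; "wrist_force": force on the tool from outside, world axes, zero at the start; "torque": the same for the moment, N m; "width": opening from 0.0 (shut) to 1.0 (fully open); "grip_force": force on a finger pad.
Only numpy, scipy, OpenCV 4.12 (cv2) and the standard library are available. Lean on these libraries where they do the work, as an engineer would, in place of code of your own. Each camera call takes 0.05 s, during which the arm holds its last target. There are 200 camera calls.

## Task

Take the steel gauge blade by its orange grip out of its grey stand, slide it fully down into the slot of the corner jig, in front of the jig's dark side wall, and let go of it. Then set the brass bracket flat on the jig's base and press it squarely into the corner so that it touches the blue fence and the gauge blade at the same time; finish while still gripping the bracket and pressing it against both. Leave the bottles, the marker and the tape where they are.

Things in the scene. Friction and masses are not known exactly. Their poses are not given: they have to be found in the camera images.
- jig: Corner jig, fixed; position and yaw vary. Origin: centre of its underside on the worktop; x away from the robot at yaw 0, y left, z up. Aluminium base 140 (x) x 150 (y) mm, top at z = 30 mm. Dark steel side wall on the left edge, y = 55 to 75 mm, whole length, top at z = 48 mm. Blue fence along the far edge
- fence: Blue far fence of the jig, fixed to it, same origin and axes as the jig: a bar with its pressing face (looking to -x) at x = 52 mm, from y = -75 to 54 mm, z = 30 to 50 mm
- slot_floor (a point): Centre of the floor of the blade slot, at (11, 50.7, 4) mm in the jig's frame: the blade's origin comes here when home (about 1.3 mm play to either side, 3 mm lengthways). The slot lies against the side wall: 8.6 mm wide (y = 46.4 to 55), 66 mm long (x = -22 to 44), 26 mm deep below the base's top, 44 below the wall's top
- corner (a point): Where the fence's face, the face of the blade (lying against the side wall) and the top of the base meet, at (52, 49, 30) mm in the jig's frame. The bracket comes to lie on the -x, -y side of it
- blade_stand: Grey parking stand of the blade, fixed, 90 (x) x 50 (y) x 34 mm; origin at the centre of its underside; the blade stands in its slot (along x, 7.4 mm wide, 30 mm deep) and is drawn straight up
- blade: Flat steel gauge blade, loose, 180 g, upright: 60 (x) x 6 (y) x 56 (z) mm, rounded lower edge; on top an orange grip 44 (x) x 12 (y) mm from z = 56 to 86 mm. Origin: middle of its lower edge; z up. Starts in the stand, 4 mm above the worktop, leaning up to 3 degrees. Grip across y. Fits the slot either way round, its x along the jig's x
- bracket: Brass-coloured machined bracket, loose, 330 g, on the worktop: foot 60 (x) x 70 (y) x 24 (z) mm; on its middle an upright web 14 (x) x 50 (y) mm from z = 24 to 60 mm to grip it by. Origin: centre of its underside; z up. Either way round will do in the corner
- microscope: Tall microscope, fixed obstacle beside the work, always at the same place; origin: centre of its underside. It fills x = 0.38 to 0.78, y = -0.50 to -0.25 m (world), up to 0.56 m high: carry the arm round its near side, never across it
- oil: Bystander, to be left alone: small amber bottle with black cap, 29 mm wide, 62 tall; origin: centre of its underside
- dropper: Bystander, to be left alone: small white bottle with red cap, 27 mm wide, 58 tall; origin: centre of its underside
- marker: Bystander, to be left alone: white and black marker pen, 122 mm long; origin: centre of its underside
- tape: Bystander, to be left alone: two rolls of tape, blue on green, 81 mm across, 32 high; origin: centre of its underside
There are look-alikes about, which are no part of the job. There is more than one size of the blade; the one meant has the size given above. Of the things shaped like the bracket, the brass one is meant.

How it is judged:
On the way:
1. the gauge blade stands fully home in the slot and is let go (z of blade in the frame of slot_floor between -0.003 and 0.003 m and horizontal distance between blade and slot_floor below 0.008 m and angle between blade's own z axis and vertical below 0.15 rad and contact force between the fingers and blade below 0.1 N), for 0.2 s.
At the end, for the whole second after the job is handed in: Blade home: within 3 mm of the slot floor, 8 mm of its centre. Bracket on the base (3 mm, tilt < 0.05 rad), square to the jig within 0.05 rad (any quarter turn), still, pressing over 1 N on the fence and over 1 N on the blade, over 2 N from the fingers, through the last second (z of blade in the frame of slot_floor between -0.003 and 0.003 m and horizontal distance between blade and slot_floor below 0.008 m and angle between blade's own z axis and vertical below 0.15 rad and contact force between bracket and fence above 1 N and contact force between bracket and blade above 1 N and contact force between the fingers and bracket above 2 N and (angle between the x axis of bracket and the x axis of jig, either way round below 0.05 rad or angle between the x axis of bracket and the x axis of jig, either way round above 1.5208 rad) and angle between bracket's own z axis and vertical below 0.05 rad and z of bracket in the frame of corner between -0.003 and 0.003 m and x of bracket in the frame of corner below -0.02 m and y of bracket in the frame of corner below -0.02 m and linear speed of bracket below 0.01 m/s); the arm keeps its last pose, push and grip.
It fails at once if a bystander was moved more than 3 cm (distance of any of oil, dropper, marker, tape from where it was at the start of the episode above 0.03 m).
It also fails if it takes over 72 s, if anything falls off the work surface, if the arm or the gripper's body presses on something with over 40 N, if the wrist force passes 120 N, or if a joint passes its speed limit or range.

## Working session

There is one attempt and no reset: what is moved stays moved. The work goes in short steps, Python scripts to look and compute and a tool call to move; the robot and the scene stay as the last step left them, time stands still between calls to the robot, and variables do not carry over. Pictures are saved under pics/ and viewed, at most 10 in all, crops included, and the job is handed in when it is done.

Besides the shell and the picture viewer there is one more tool, called after "Request:" in YAML: its name, and indented under it one key for each argument. play_rows: Moves the arm, as the interface text tells. Its arguments: {"type":"object","properties":{"rows":{"type":"array","items":{"type":"array"}},"claw":{"type":"number"},"newtons":{"type":"number"}},"required":["rows"]}

```bash
mkdir -p pics; ls; python3 - <<'E'
from workcell import bot,cams
import cv2,numpy as np
s=bot.read_state()
print({k:np.round(v,4).tolist() for k,v in s.items()})
for n in ["scene","top","wrist"]:
    r=cams.read_camera(n); cv2.imwrite(f"pics/{n}0.png",r["image"][:,:,::-1]); print(n,r["K"].round(1).tolist(), r.get("T",r.get("mount")).round(4).tolist())
E
```

```text
pics
{'time': 0.0, 'q': [1.2471, 0.2647, 1.6054, -0.0, 1.2737, -0.0369], 'joint_vel': [-0.0008, 0.0007, -0.0005, -0.0014, -0.0014, -0.0015], 'joint_torque': [0.003, -51.5107, -36.7324, 0.0002, 0.0127, 0.0], 'tool_pos': [0.1907, 0.6467, 0.23], 'tcp_rot': [-0.4489, -3.109, 0.0034], 'wrist_force': [-0.48, 0.0312, 0.6185], 'torque': [0.0044, 0.0036, -0.0263], 'grip_force': 0.0, 'width': 0.9994}
scene [[480.1, 0.0, 318.3], [0.0, 480.1, 235.8], [0.0, 0.0, 1.0]] [[-0.7191, -0.2701, 0.6403, -0.0513], [-0.6949, 0.2685, -0.6671, 0.5702], [0.0082, -0.9246, -0.3807, 0.4167], [0.0, 0.0, 0.0, 1.0]]
top [[479.3, 0.0, 318.1], [0.0, 479.3, 237.8], [0.0, 0.0, 1.0]] [[-0.0121, -0.9993, 0.0357, 0.518], [-0.9999, 0.0117, -0.0124, -0.0817], [0.012, -0.0359, -0.9993, 1.0739], [0.0, 0.0, 0.0, 1.0]]
wrist [[371.6, 0.0, 313.6], [0.0, 371.6, 237.9], [0.0, 0.0, 1.0]] [[0.0005, -0.9613, -0.2757, 0.0706], [1.0, 0.0005, -0.0002, -0.0005], [0.0003, -0.2757, 0.9613, -0.1425], [0.0, 0.0, 0.0, 1.0]]
```

View pics/top0.png

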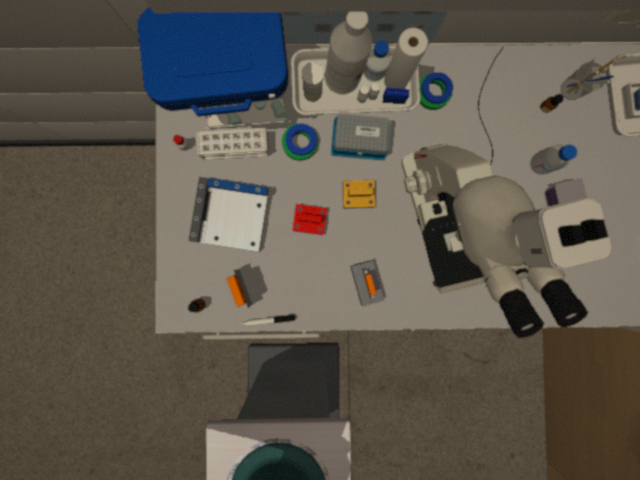

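View pics/scene0.png

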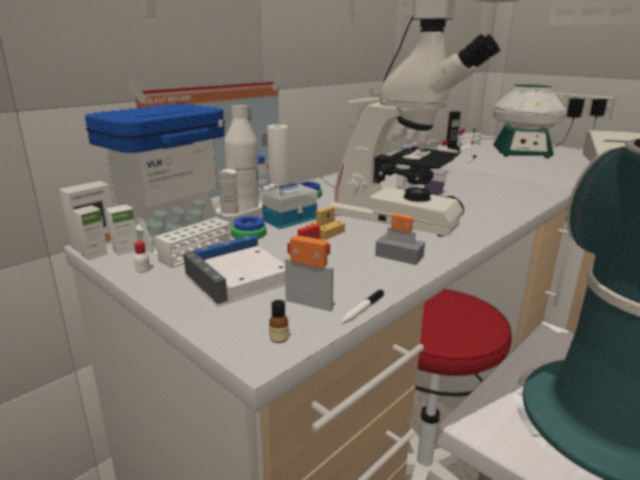

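Top view: the jig is at (233,213), with its dark wall on the left and the blue fence at the far edge. The brass bracket is at (359,194), with a red look-alike at (310,219). The blade in its grey stand is at (369,283). A bigger look-alike blade stands free at (245,287), with the marker at (270,320) and oil at (197,303). The scene view agrees.

```bash
cat > h.py <<'E'
import numpy as np, cv2
from scipy.spatial.transform import Rotation as R
from workcell import bot,cams
def rays(n,px,cam,pose=None):
    px=np.atleast_2d(px).astype(float); K=cam["K"]
    d=(px-[K[0,2],K[1,2]])/[K[0,0],K[1,1]]
    if n=="wrist":
        th=np.linalg.norm(d,axis=1,keepdims=True)
        v=np.hstack([d/np.maximum(th,1e-9)*np.sin(th),np.cos(th)])
        T=np.eye(4);T[:3,:3]=R.from_rotvec(pose["tcp_rot"]).as_matrix();T[:3,3]=pose["tool_pos"]
        T=T@cam["mount"]
    else: v=np.c_[d,np.ones(len(d))];T=cam["T"]
    return T[:3,3],v@T[:3,:3].T
def onz(n,px,cam,z,pose=None):
    o,v=rays(n,px,cam,pose); return o+v*((z-o[2])/v[:,2])[:,None]
def snap(n,name=None):
    s=bot.read_state(); c=cams.read_camera(n)
    if name: cv2.imwrite(f"pics/{name}.png",c["image"][:,:,::-1])
    return s,c
def hsv(c): return cv2.cvtColor(c["image"],cv2.COLOR_RGB2HSV)
def blobs(m,amin=60):
    cs,_=cv2.findContours(m.astype(np.uint8),cv2.RETR_EXTERNAL,cv2.CHAIN_APPROX_NONE)
    return sorted([c for c in cs if cv2.contourArea(c)>amin],key=cv2.contourArea,reverse=True)
def rectw(n,cnt,cam,z,pose=None):
    p=onz(n,cnt[:,0,:],cam,z,pose)[:,:2]
    (c,wh,a)=cv2.minAreaRect((p*1000).astype(np.float32)); return np.round(c,1),np.round(wh,1),round(a,1)
def mm(t,w):  # tool displacement units from pose s to world pos/rot
    pass
E
python3 - <<'E'
from h import *
s,c=snap("top"); H=hsv(c); h,S,V=H[...,0],H[...,1],H[...,2]
for nm,m,z in [("orange",(h>5)&(h<17)&(S>150)&(V>90),.09),("yellow",(h>17)&(h<30)&(S>120)&(V>90),.024),("white",(S<40)&(V>120),.03),("red",((h<4)|(h>176))&(S>150)&(V>80),.024)]:
    m=m.copy(); m[:, :140]=0;m[:,400:]=0;m[:165]=0;m[335:]=0
    for b in blobs(m)[:4]: print(nm,b[:,0].mean(0).round(1),rectw("top",b,c,z))
b=[(198,178),(210,180),(191,242),(203,244),(270,189),(264,250)]
print(onz("top",b[:1],c,.048),onz("top",b,c,.03).round(4))
E
```

```text
orange [235.5 290.8] (array([447.2,  75.9]), array([62.6, 18.3]), 20.2)
orange [370.2 284.2] (array([ 456.8, -199.5]), array([43.6, 14.4]), 13.2)
yellow [358.5 193.5] (array([ 652.1, -185.9]), array([70.5, 59.7]), 89.4)
white [233.4 222.6] (array([592.3,  89.8]), array([132. , 134.2]), 80.6)
red [309.5 219. ] (array([597.4, -76.4]), array([69.2, 59.9]), 81.7)
[[0.6860637  0.16164236 0.048     ]] [[0.689  0.1659 0.03  ]
 [0.6844 0.1398 0.03  ]
 [0.5494 0.1815 0.03  ]
 [0.5448 0.1555 0.03  ]
 [0.6633 0.0091 0.03  ]
 [0.5302 0.0233 0.03  ]]
```

```bash
cat >> h.py <<'E'
def plan(pts,s=None):
    "pts: list of (x,y,z,psi_deg); each its own call. prints shift,turn units"
    s=s or bot.read_state(); p=np.array(s["tool_pos"]); Q=R.from_rotvec(s["tcp_rot"])
    for x,y,z,psi in pts:
        G=R.from_euler('z',psi,degrees=True)*R.from_matrix(np.diag([-1.,1,-1]))
        d=Q.inv().apply(np.array([x,y,z])-p); t=(Q.inv()*G).as_rotvec(degrees=True)
        print((d/.25).round(4).tolist(),(t/45).round(4).tolist(),"rows>=%.1f"%max(np.linalg.norm(d)/.0417,np.linalg.norm(t)/7.16))
        p=np.array([x,y,z]);Q=G
E
python3 - <<'E'
from h import *
plan([(0.38,0.40,0.23,-12),(0.54,0.19,0.22,-8),(0.59,0.095,0.2,-6.5)])
E
```

```text
[-1.0054, -0.7335, 0.0027] [-0.0019, -0.0001, -0.0985] rows>=7.5
[-0.8007, -0.6886, 0.04] [0.0, 0.0, -0.0889] rows>=6.3
[-0.2509, -0.3485, 0.08] [0.0, 0.0, -0.0333] rows>=2.6
```

Request:
play_rows:
  rows:
    - [[-1,-0.73,0],[0,0,-0.1]]
    - [[-1,-0.73,0],[0,0,-0.1]]
    - [[-1,-0.73,0],[0,0,-0.1]]
    - [[-1,-0.73,0],[0,0,-0.1]]
    - [[-1,-0.73,0],[0,0,-0.1]]
    - [[-1,-0.73,0],[0,0,-0.1]]
    - [[-1,-0.73,0],[0,0,-0.1]]
    - [[-1,-0.73,0],[0,0,-0.1]]

```text
time: 0.87
tool_pos: [0.3813, 0.3978, 0.2312]
tcp_rot: [0.33, 3.123, -0.003]
wrist_force: [-0.7, 0.5, 0.5]
width: 1.0
grip_force: 0.0
```

Request:
play_rows:
  rows:
    - [[-1,-1,0.12],[0,0,-0.12]]
    - [[-1,-1,0.12],[0,0,-0.12]]
    - [[-1,-1,0.12],[0,0,-0.12]]
    - [[-1,-1,0.12],[0,0,-0.12]]
    - [[-1,-1,0.12],[0,0,-0.12]]
    - [[-1,-1,0.12],[0,0,-0.12]]
    - [[-1,-1,0.12],[0,0,-0.12]]
    - [[-1,-1,0.12],[0,0,-0.12]]
    - [[-1,-1,0.12],[0,0,-0.12]]
    - [[-1,-1,0.12],[0,0,-0.12]]
    - [[-1,-1,0.12],[0,0,-0.12]]

```text
time: 1.78
tool_pos: [0.5722, 0.1041, 0.2007]
tcp_rot: [-0.184, -3.135, -0.0]
wrist_force: [-0.5, 0.2, 0.4]
width: 0.996
grip_force: 0.0
```

```bash
python3 - <<'E'
from h import *
s,c=snap("wrist","w1"); print(s["time"],s["tool_pos"],s["tcp_rot"],s["q"])
import pickle; pickle.dump((s,c),open("w1.pkl","wb"))
E
```

```text
1.7833 [0.57218588 0.10413352 0.20073795] [-1.83535315e-01 -3.13500439e+00 -1.59021017e-04] [ 1.36993747e-01  1.10644446e-01  1.84189668e+00  3.62309325e-04
  1.19022906e+00 -1.31698309e+00]
```

View pics/w1.png

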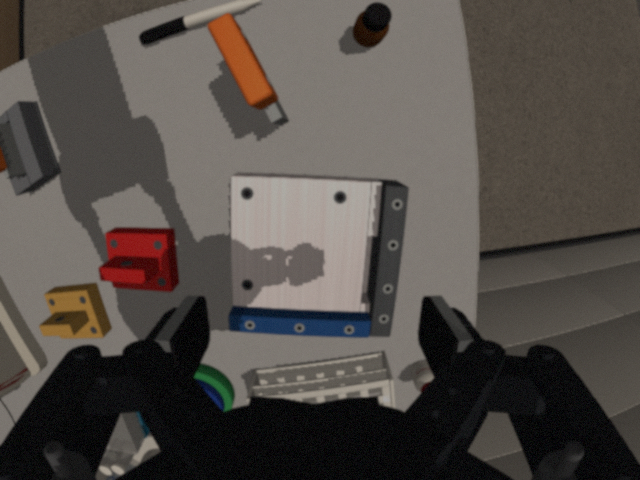

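Wrist view: jig base corners are near (231,176) and (383,181). The white/blue fence foot line runs (230,310)–(366,314). The slot is the dark band from (372,236) to (365,305), and the wall is at x≈380–405.

```bash
cat >> h.py <<'E'
def jigfit(s,c,dbg=False):
    """edges of jig by gradient along scan lines, cast to z=30mm; returns origin, yaw(deg)"""
    H=hsv(c); m=((H[...,1]<60)&(H[...,2]>95)).astype(np.uint8)
    return m
def fitline(p):
    vx,vy,x,y=cv2.fitLine((p*1000).astype(np.float32),cv2.DIST_HUBER,0,.01,.01).ravel()
    return np.array([x,y]),np.degrees(np.arctan2(vy,vx))
E
python3 - <<'E'
from h import *
import pickle; s,c=pickle.load(open("w1.pkl","rb"))
g=cv2.cvtColor(c["image"],cv2.COLOR_RGB2GRAY).astype(float); g=cv2.GaussianBlur(g,(3,3),0)
im=c["image"].astype(float)
for r in (200,250,270,290): print(r,"L",g[r,224:238].round().astype(int).tolist(),"R",g[r,355:412].round().astype(int).tolist())
for q in (260,340): print(q,"T",g[168:184,q].round().astype(int).tolist(),"B rb",(im[304:320,q,0]-im[304:320,q,2]).astype(int).tolist())
print("slotcol",[g[225:320,q].astype(int).tolist()[::3] for q in (368,)])
E
```

```text
200 L [121, 122, 122, 118, 110, 105, 115, 137, 156, 164, 165, 165, 165, 166] R [167, 166, 165, 166, 167, 167, 166, 165, 165, 165, 165, 166, 166, 160, 150, 147, 155, 163, 161, 148, 129, 111, 101, 94, 83, 64, 43, 30, 30, 38, 48, 56, 59, 59, 60, 60, 64, 72, 82, 93, 99, 102, 102, 102, 100, 94, 82, 71, 64, 60, 62, 72, 89, 107, 117, 120, 121]
250 L [72, 72, 71, 71, 72, 73, 78, 87, 95, 99, 99, 99, 99, 99] R [162, 162, 162, 161, 160, 159, 161, 162, 159, 151, 134, 115, 103, 98, 92, 77, 54, 35, 25, 24, 23, 24, 25, 28, 34, 45, 54, 57, 58, 59, 59, 60, 60, 64, 72, 79, 83, 84, 83, 80, 75, 69, 63, 59, 59, 65, 80, 99, 113, 121, 122, 122, 123, 123, 123, 123, 122]
270 L [72, 72, 72, 71, 71, 71, 75, 82, 90, 96, 99, 99, 98, 97] R [160, 159, 158, 158, 158, 160, 158, 151, 136, 118, 106, 100, 93, 78, 54, 33, 23, 19, 17, 18, 21, 28, 38, 47, 53, 57, 59, 59, 59, 60, 59, 59, 59, 60, 60, 60, 60, 60, 60, 58, 58, 58, 60, 70, 88, 107, 118, 121, 122, 121, 121, 121, 121, 121, 122, 122, 122]
290 L [71, 71, 71, 72, 72, 71, 71, 75, 82, 90, 96, 98, 97, 96] R [155, 154, 156, 158, 158, 152, 136, 114, 100, 95, 89, 73, 52, 34, 23, 20, 19, 19, 23, 28, 38, 48, 53, 56, 59, 61, 65, 74, 88, 96, 91, 78, 69, 71, 82, 93, 94, 83, 70, 62, 67, 82, 100, 114, 120, 122, 122, 122, 122, 122, 121, 120, 120, 120, 121, 121, 121]
260 T [122, 121, 120, 116, 108, 96, 88, 95, 116, 141, 157, 164, 166, 166, 166, 166] B rb [19, 20, 15, 5, -6, -22, -31, -28, -26, -27, -35, -39, -44, -53, -60, -58]
340 T [123, 122, 122, 122, 122, 122, 120, 112, 101, 89, 87, 101, 126, 150, 162, 167] B rb [20, 18, 18, 19, 18, 17, 11, 2, -9, -23, -26, -30, -37, -38, -29, -34]
slotcol [[149, 151, 156, 153, 112, 101, 103, 102, 99, 95, 91, 92, 93, 88, 82, 77, 73, 64, 56, 50, 43, 38, 30, 28, 36, 48, 70, 84, 82, 54, 22, 24]]
```

```bash
cat >> h.py <<'E'
def ln(s,c,pts,z):
    P=onz("wrist",pts,c,z,s)[:,:2]*1000; d=P[-1]-P[0]; return P.mean(0),d/np.linalg.norm(d)
E
python3 - <<'E'
from h import *
import pickle; s,c=pickle.load(open("w1.pkl","rb"))
L=ln(s,c,[(232,290),(231.2,270),(230.8,250),(231,200)],.03)
F=ln(s,c,[(340,180),(260,176.3)],.03)
B=ln(s,c,[(340,311.6),(260,308)],.03)
S=ln(s,c,[(361.5,290),(363.7,270),(365.3,250)],.03)
W=ln(s,c,[(398,290),(401.8,250),(407,200)],.048)
for n,l in zip("LFBSW",(L,F,B,S,W)): print(n,l[0].round(1),np.degrees(np.arctan2(l[1][1],l[1][0])).round(2))
for yaw in (-6.5,):
    a=np.radians(yaw); ex=np.array([np.cos(a),np.sin(a)]); ey=np.array([-ex[1],ex[0]])
    print("x0:",F[0]@ex+70,B[0]@ex-52," y0:",L[0]@ey+75,S[0]@ey-46.4,W[0]@ey-75)
E
```

```text
L [596.8  25.8] 170.25
F [537.2  96.1] -99.58
B [659.6  80.5] -99.27
S [626.5 142.9] 170.73
W [603.2 176. ] 171.66
x0: 592.8635591072064 594.2354806667649  y0: 168.1696956519912 166.52766249312052 168.1945575492799
```

```bash
python3 - <<'E'
from h import *
a=np.radians(-9.4); ex=np.array([np.cos(a),np.sin(a)]); ey=np.array([-ex[1],ex[0]])
L,F,B,S,W=map(np.array,([596.8,25.8],[537.2,96.1],[659.6,80.5],[626.5,142.9],[603.2,176.]))
x0=[F@ex+70,B@ex-52]; y0=[L@ey+75,S@ey-46.4,W@ey-75]; print(x0,y0)
O=np.mean(x0)*ex+np.mean(y0)*ey; print("O",O,"slot",O+11*ex+50.7*ey,"corner",O+52*ex+49*ey)
plan([(0.53,-0.03,0.24,0),(0.450,-0.19,0.22,13.2)])
E
```

```text
[np.float64(584.2909402438441), np.float64(585.5952578355063)] [np.float64(197.92649603525996), np.float64(196.9048772380123), np.float64(197.15492086697316)]
O [609.31748801  99.14267144] slot [628.45040807 147.36529445] corner [668.62221256 138.99175733]
[0.1038, -0.5563, -0.1564] [0.0004, -0.0014, -0.1469] rows>=3.5
[0.32, -0.64, 0.08] [0.0, 0.0, -0.2933] rows>=4.3
```

Request:
play_rows:
  rows:
    - [[0.1,-0.56,-0.16],[0,0,-0.15]]
    - [[0.1,-0.56,-0.16],[0,0,-0.15]]
    - [[0.1,-0.56,-0.16],[0,0,-0.15]]
    - [[0.1,-0.56,-0.16],[0,0,-0.15]]
    - [[0.1,-0.56,-0.16],[0,0,-0.15]]
  claw: -0.1

```text
time: 2.25
tool_pos: [0.5308, -0.0329, 0.2435]
tcp_rot: [-0.004, 3.139, -0.003]
wrist_force: [0.1, 1.6, 1.1]
width: 0.446
grip_force: 0.0
```

Request:
play_rows:
  rows:
    - [[0.32,-0.64,0.1],[0,0,-0.29]]
    - [[0.32,-0.64,0.1],[0,0,-0.29]]
    - [[0.32,-0.64,0.1],[0,0,-0.29]]
    - [[0.32,-0.64,0.1],[0,0,-0.29]]
    - [[0.32,-0.64,0.1],[0,0,-0.29]]
    - [[0.32,-0.64,0.1],[0,0,-0.29]]
    - [[0.32,-0.64,0.1],[0,0,-0.29]]
    - [[0.32,-0.64,0.1],[0,0,-0.29]]
    - [[0.32,-0.64,0.1],[0,0,-0.29]]

```text
time: 3.0
tool_pos: [0.4528, -0.1895, 0.2165]
tcp_rot: [-0.366, 3.119, 0.001]
wrist_force: [0.9, -0.9, 0.8]
width: 0.452
grip_force: 0.0
```

```bash
python3 - <<'E'
from h import *
s,c=snap("wrist","w2"); print(s["time"],s["tool_pos"],s["tcp_rot"],s["q"])
import pickle; pickle.dump((s,c),open("w2.pkl","wb"))
H=hsv(c);h,S,V=cv2.split(H)
for b in blobs((h>5)&(h<17)&(S>150)&(V>70))[:3]: print(b[:,0].mean(0),[rectw("wrist",b,c,z,s) for z in (.09,)])
for b in blobs((h>17)&(h<30)&(S>120)&(V>60))[:3]: print("Y",b[:,0].mean(0),[rectw("wrist",b,c,z,s) for z in (.024,)])
E
```

```text
3.0 [ 0.45278673 -0.18952111  0.21652686] [-3.66330038e-01  3.11939416e+00  6.02066681e-04] [-4.47677294e-01 -7.90059552e-02  2.00453419e+00  7.80227748e-04
  1.21562601e+00 -2.25254646e+00]
[584.6        290.72972973] [(array([453.3,  86.4]), array([86.3, 53.2]), 20.0)]
[299.56428571 226.48571429] [(array([ 453.4, -200.6]), array([45.6, 11.9]), 13.2)]
Y [281.13278008 374.99170124] [(array([ 643.3, -180.6]), array([69.4, 57.6]), 1.5)]
```

View pics/w2.png

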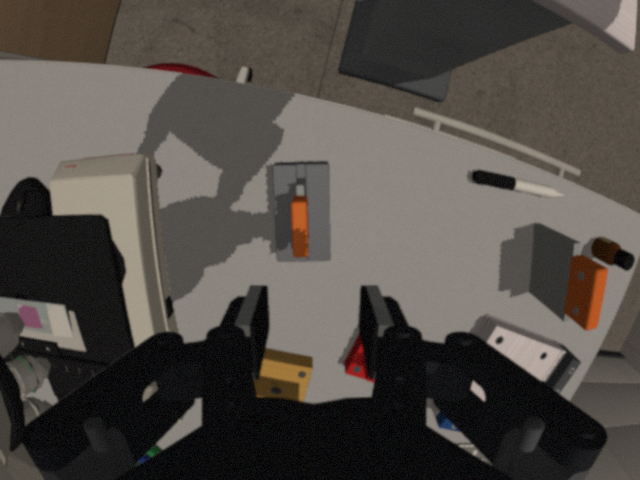

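The orange grip of the blade in the stand is at (300,227). The microscope base is well off to the left (x<165), so the way down is clear.

```bash
python3 - <<'E'
from h import *
plan([(.4545,-.2003,.12,13.2),(.4545,-.2003,.058,13.2)])
E
```

```text
[0.0035, -0.0432, 0.3861] [0.0002, 0.0009, 0.0046] rows>=2.3
[0.0, 0.0, 0.248] [0.0, 0.0, 0.0] rows>=1.5
```

Request:
play_rows:
  rows:
    - [[0.003,-0.043,0.2],[0,0,0.005]]
    - [[0.003,-0.043,0.386],[0,0,0.005]]
    - [[0.003,-0.043,0.386],[0,0,0.005]]
    - [[0.003,-0.043,0.386],[0,0,0.005]]
    - [[0.003,-0.043,0.46],[0,0,0.005]]
    - [[0.003,-0.043,0.55],[0,0,0.005]]
    - [[0.003,-0.043,0.634],[0,0,0.005]]
    - [[0.003,-0.043,0.634],[0,0,0.005]]
    - [[0.003,-0.043,0.634],[0,0,0.005]]

```text
time: 3.8
tool_pos: [0.454, -0.2012, 0.0583]
tcp_rot: [0.358, -3.121, -0.001]
wrist_force: [-0.1, 0.7, 0.4]
width: 0.446
grip_force: 0.0
```

Request:
play_rows:
  rows:
    - [[0,0,0],[0,0,0]]
    - [[0,0,0],[0,0,0]]
    - [[0,0,0],[0,0,0]]
    - [[0,0,0],[0,0,0]]
    - [[0,0,0],[0,0,0]]
    - [[0,0,0],[0,0,0]]
    - [[0,0,0],[0,0,0]]
    - [[0,0,0],[0,0,0]]
    - [[0,0,0],[0,0,0]]
    - [[0,0,0],[0,0,0]]
  claw: -1
  newtons: 50

```text
time: 4.63
tool_pos: [0.4552, -0.2013, 0.0601]
tcp_rot: [-0.356, 3.118, 0.001]
wrist_force: [-0.6, 4.9, 5.8]
width: 0.13
grip_force: 48.4
```

Request:
play_rows:
  rows:
    - [[0,0,-0.05],[0,0,0]]
    - [[0,0,-0.1],[0,0,0]]
    - [[0,0,-0.15],[0,0,0]]
    - [[0,0,-0.25],[0,0,0]]
    - [[0,0,-0.35],[0,0,0]]
    - [[0,0,-0.45],[0,0,0]]
    - [[0,0,-0.55],[0,0,0]]
    - [[0,0,-0.55],[0,0,0]]
    - [[0,0,-0.55],[0,0,0]]
    - [[0,0,-0.55],[0,0,0]]

```text
time: 5.47
tool_pos: [0.4531, -0.2016, 0.1949]
tcp_rot: [0.357, -3.121, -0.0]
wrist_force: [-0.9, 0.1, -2.5]
width: 0.133
grip_force: 49.4
```

```bash
python3 - <<'E'
from h import *
s,c=snap("wrist","w3"); print(s["time"],s["tool_pos"],s["tcp_rot"],s["q"],s["wrist_force"],s["torque"])
import pickle; pickle.dump((s,c),open("w3.pkl","wb"))
plan([(.54,-.03,.20,2),(.61,.135,.18,-9.4)])
E
```

```text
5.4667 [ 0.45314994 -0.20159399  0.19494593] [ 3.56768318e-01 -3.12103506e+00 -1.94022679e-04] [-4.68790299e-01 -5.09423771e-02  2.01926710e+00 -2.68750740e-05
  1.17353006e+00 -2.26720995e+00] [-0.9190972   0.08772242 -2.5167631 ] [ 0.00361093 -0.03334758  0.01799593]
[-0.4952, 0.5886, -0.024] [0.0016, -0.0023, 0.2454] rows>=4.6
[-0.3029, 0.6498, 0.08] [0.0, 0.0, 0.2533] rows>=4.3
```

View pics/w3.png

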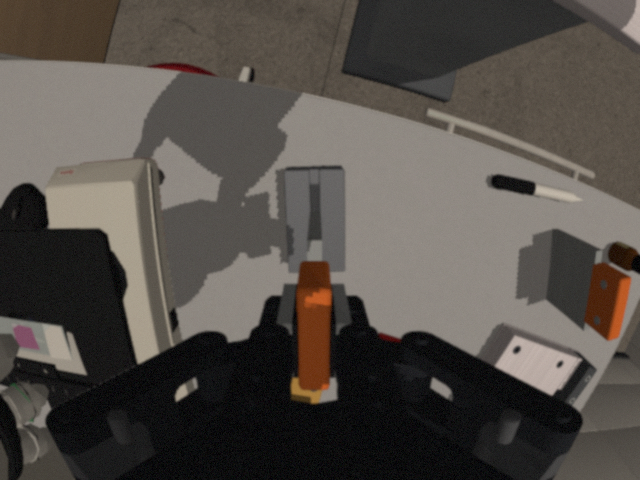

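Blade is held. Grip near end is at (313,262), far end at (313,388), and a light piece at (316,245) may be the lower blade end.

```bash
cat >> h.py <<'E'
def projtool(P,c):
    M=np.linalg.inv(c["mount"]); P=np.atleast_2d(P)/1000.; q=P@M[:3,:3].T+M[:3,3]
    r=np.linalg.norm(q[:,:2],axis=1,keepdims=True); th=np.arctan2(r[:,0],q[:,2])[:,None]
    return q[:,:2]/r*th*c["K"][0,0]+[c["K"][0,2],c["K"][1,2]]
E
python3 - <<'E'
from h import *
import pickle; s,c=pickle.load(open("w3.pkl","rb"))
for dx in (-2,0,2): print(dx,projtool([(30+dx,-3,55),(30+dx,3,55),(30+dx,-3,0),(30+dx,3,0),(22+dx,-6,-31),(22+dx,6,-31),(22+dx,-6,-1),(-22+dx,-6,-31),(-22+dx,6,-31)],c).round(0).tolist())
im=c["image"][225:405,270:360]; cv2.imwrite("pics/w3c.png",cv2.resize(im[:,:,::-1],None,fx=3,fy=3,interpolation=cv2.INTER_CUBIC))
E
```

```text
-2 [[308.0, 213.0], [319.0, 213.0], [306.0, 242.0], [321.0, 242.0], [296.0, 293.0], [332.0, 293.0], [299.0, 262.0], [298.0, 396.0], [330.0, 396.0]]
0 [[308.0, 210.0], [319.0, 210.0], [306.0, 238.0], [321.0, 238.0], [296.0, 287.0], [332.0, 287.0], [299.0, 257.0], [298.0, 392.0], [330.0, 392.0]]
2 [[308.0, 206.0], [319.0, 206.0], [306.0, 233.0], [322.0, 233.0], [296.0, 282.0], [332.0, 282.0], [299.0, 253.0], [298.0, 388.0], [330.0, 388.0]]
```

View pics/w3c.png

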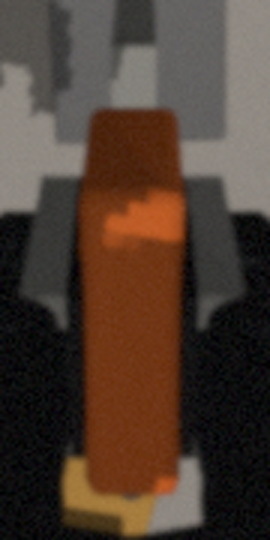

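Request:
play_rows:
  rows:
    - [[-0.4,0.6,0],[0,0,0.25]]
    - [[-0.4,0.6,0],[0,0,0.25]]
    - [[-0.4,0.6,0],[0,0,0.25]]
    - [[-0.4,0.6,0],[0,0,0.25]]
    - [[-0.4,0.6,0],[0,0,0.25]]
    - [[-0.4,0.6,0],[0,0,0.25]]
    - [[-0.4,0.6,0],[0,0,0.25]]

```text
time: 6.1
tool_pos: [0.516, -0.0319, 0.1932]
tcp_rot: [0.054, -3.137, -0.0]
wrist_force: [0.1, -0.8, -2.7]
width: 0.131
grip_force: 49.6
```

```bash
cat >> h.py <<'E'
O=np.array([.60932,.09914]); YAW=-9.4
def jw(x,y):
    a=np.radians(YAW); return O+np.array([x*np.cos(a)-y*np.sin(a),x*np.sin(a)+y*np.cos(a)])/1000
def wj(p):
    a=np.radians(YAW); d=(np.array(p[:2])-O)*1000; return np.array([d[0]*np.cos(a)+d[1]*np.sin(a),-d[0]*np.sin(a)+d[1]*np.cos(a)])
E
python3 - <<'E'
from h import *
plan([(*jw(10,47),.115,YAW)])
E
```

```text
[-0.4684, 0.6876, 0.3109] [-0.0003, -0.0051, 0.2525] rows>=5.3
```

Request:
play_rows:
  rows:
    - [[-0.47,0.69,0],[0,-0.005,0.25]]
    - [[-0.47,0.69,0],[0,-0.005,0.25]]
    - [[-0.47,0.69,0],[0,-0.005,0.25]]
    - [[-0.47,0.69,0],[0,-0.005,0.25]]
    - [[-0.47,0.69,0],[0,-0.005,0.25]]
    - [[-0.47,0.69,0.15],[0,-0.005,0.25]]
    - [[-0.47,0.69,0.31],[0,-0.005,0.25]]
    - [[-0.47,0.69,0.31],[0,-0.005,0.25]]
    - [[-0.47,0.69,0.31],[0,-0.005,0.25]]
    - [[-0.47,0.69,0.31],[0,-0.005,0.25]]

```text
time: 6.93
tool_pos: [0.6292, 0.1417, 0.118]
tcp_rot: [0.261, 3.127, -0.001]
wrist_force: [-0.3, 0.1, -1.3]
width: 0.13
grip_force: 49.9
```

```bash
python3 - <<'E'
from h import *
s,c=snap("wrist"); print(s["time"],s["tool_pos"],s["tcp_rot"],wj(s["tool_pos"]))
import pickle; pickle.dump((s,c),open("w4.pkl","wb"))
im=c["image"][110:330,220:420]; cv2.imwrite("pics/w4c.png",cv2.resize(im[:,:,::-1],None,fx=2.7,fy=2.7,interpolation=cv2.INTER_CUBIC))
E
```

```text
6.9333 [0.62922454 0.14167075 0.1180236 ] [ 2.60996993e-01  3.12744307e+00 -6.20469929e-04] [12.690892   45.21057942]
```

View pics/w4c.png

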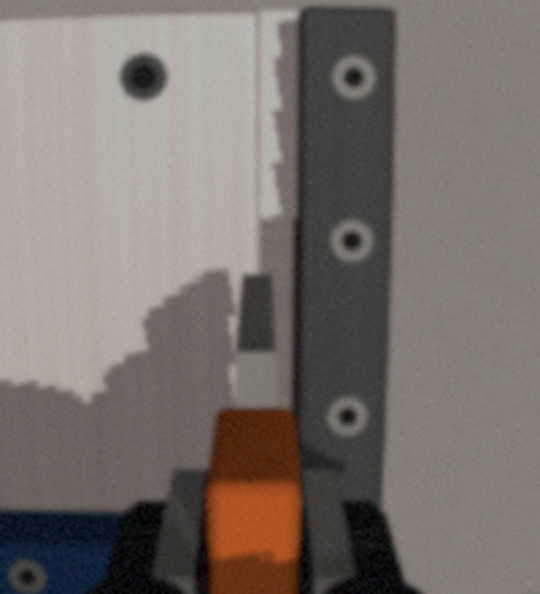

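Close view: the blade's lower end is at about (315,212), centred over the slot's near edge seam (col 315.6). The wall's inner top edge is at about col 331 and the slot begins at row 190.

```bash
python3 - <<'E'
from h import *
import pickle; s,c=pickle.load(open("w4.pkl","rb"))
f=lambda u,v:(220+u/2.7,110+v/2.7)
for n,p,z in [("seam y46.4",[f(258,60),f(258,200)],.03),("wall y55",[f(302,60),f(299,260)],.048),("wall out y75",[f(394,60),f(386,400)],.048),("slot start x-22",[f(268,216)],.03),("front x-70",[f(100,17),f(240,14)],.03)]:
    P=onz("wrist",p,c,z,s); print(n,[wj(q).round(1).tolist() for q in P])
print("blade end", [wj(q).round(1).tolist() for q in onz("wrist",[f(243,275),f(270,275)],c,s["tool_pos"][2]-.055,s)], [wj(q).round(1).tolist() for q in onz("wrist",[f(240,350),f(275,350)],c,s["tool_pos"][2]+.001,s)])
E
```

```text
seam y46.4 [[-58.8, 46.1], [-26.5, 46.1]]
wall y55 [[-58.8, 55.2], [-15.9, 54.8]]
wall out y75 [[-59.1, 74.6], [16.1, 74.8]]
slot start x-22 [[-22.8, 48.4]]
front x-70 [[-69.4, 10.2], [-69.4, 42.1]]
blade end [[-15.9, 42.9], [-15.9, 48.3]] [[-16.7, 43.0], [-16.7, 48.1]]
```

Request:
play_rows:
  rows:
    - [[0.012,0.02,0],[0,0,0]]
    - [[0.012,0.02,0.04],[0,0,0]]
    - [[0.012,0.02,0.08],[0,0,0]]
    - [[0.012,0.02,0.11],[0,0,0]]
    - [[0.012,0.02,0.11],[0,0,0]]
    - [[0.012,0.02,0.11],[0,0,0]]
    - [[0.012,0.02,0.11],[0,0,0]]

```text
time: 7.57
tool_pos: [0.6265, 0.1484, 0.0896]
tcp_rot: [0.259, 3.128, -0.0]
wrist_force: [-0.2, -0.1, -2.1]
width: 0.13
grip_force: 51.7
```

```bash
python3 - <<'E'
from h import *
s,c=snap("wrist"); print(s["time"],s["tool_pos"],s["tcp_rot"],wj(s["tool_pos"]),s["wrist_force"])
E
```

```text
7.5667 [0.62648112 0.14837004 0.08960287] [ 2.58758028e-01  3.12825159e+00 -1.84667219e-04] [ 8.8901366  51.37184096] [-0.23917967 -0.06142104 -2.12273785]
```

Request:
play_rows:
  rows:
    - [[-0.003,-0.003,0.01],[0,0,0]]
    - [[-0.003,-0.003,0.03],[0,0,0]]
    - [[-0.003,-0.003,0.05],[0,0,0]]
    - [[-0.003,-0.003,0.07],[0,0,0]]
    - [[-0.003,-0.003,0.07],[0,0,0]]

```text
time: 8.03
tool_pos: [0.6265, 0.1473, 0.0707]
tcp_rot: [0.259, 3.13, -0.001]
wrist_force: [-1.0, 0.1, -2.0]
width: 0.129
grip_force: 51.7
```

Request:
play_rows:
  rows:
    - [[0,0,0.015],[0,0,0]]
    - [[0,0,0.03],[0,0,0]]
    - [[0,0,0.045],[0,0,0]]
    - [[0,0,0.052],[0,0,0]]
    - [[0,0,0.052],[0,0,0]]
    - [[0,0,0.052],[0,0,0]]

```text
time: 8.53
tool_pos: [0.628, 0.1475, 0.0598]
tcp_rot: [0.259, 3.127, 0.0]
wrist_force: [0.2, 0.3, -2.9]
width: 0.133
grip_force: 51.8
```

Request:
play_rows:
  rows:
    - [[0,0,0.006],[0,0,0]]
    - [[0,0,0.01],[0,0,0]]
    - [[0,0,0.01],[0,0,0]]
    - [[0,0,0.01],[0,0,0]]

```text
time: 8.87
tool_pos: [0.6283, 0.1476, 0.0595]
tcp_rot: [0.259, 3.126, 0.0]
wrist_force: [-3.9, -1.0, 8.0]
width: 0.132
grip_force: 53.5
```

Request:
play_rows:
  rows:
    - [[0,0,0],[0,0,0]]
    - [[0,0,0],[0,0,0]]
    - [[0,0,0],[0,0,0]]
    - [[0,0,0],[0,0,0]]
    - [[0,0,0],[0,0,0]]
    - [[0,0,0],[0,0,0]]
  claw: -0.3

```text
time: 9.37
tool_pos: [0.6279, 0.1475, 0.057]
tcp_rot: [0.259, 3.127, -0.0]
wrist_force: [-1.4, 0.1, -0.2]
width: 0.353
grip_force: 0.0
```

Request:
play_rows:
  rows:
    - [[0,0,-0.05],[0,0,0]]
    - [[0,0,-0.1],[0,0,0]]
    - [[0,0,-0.2],[0,0,0]]
    - [[0,0,-0.3],[0,0,0]]
    - [[0,0,-0.42],[0,0,0]]
    - [[0,0,-0.55],[0,0,0]]
    - [[0,0,-0.55],[0,0,0]]
    - [[0,0,-0.55],[0,0,0]]
    - [[0,0,-0.55],[0,0,0]]

```text
time: 10.12
tool_pos: [0.6277, 0.1476, 0.1962]
tcp_rot: [0.258, 3.125, 0.001]
wrist_force: [-0.1, -0.3, 0.5]
width: 0.352
grip_force: 0.0
```

```bash
python3 - <<'E'
from h import *
s,c=snap("wrist"); print(s["time"],s["tool_pos"],s["tcp_rot"],wj(s["tool_pos"]))
import pickle; pickle.dump((s,c),open("w5.pkl","wb"))
h,S,V=cv2.split(hsv(c))
for b in blobs((h>5)&(h<17)&(S>150)&(V>70))[:3]: 
    m=cv2.boundingRect(b); r=rectw("wrist",b,c,.09,s); print(m,r,wj(r[0]/1000))
for b in blobs((h>17)&(h<30)&(S>120)&(V>60))[:2]: print("Y",b[:,0].mean(0),rectw("wrist",b,c,.024,s))
im=c["image"][110:410,220:500]; cv2.imwrite("pics/w5c.png",cv2.resize(im[:,:,::-1],None,fx=2,fy=2,interpolation=cv2.INTER_CUBIC))
plan([(.65,.02,.20,20),(.655,-.07,.2,50),(.63,-.18,.2,85)])
E
```

```text
10.1167 [0.62768392 0.14762809 0.19618123] [2.58424766e-01 3.12515058e+00 8.98621254e-04] [10.19796904 50.83630784]
(138, 0, 59, 47) (array([454.4,  72. ]), array([55.6, 23.8]), 20.1) [-148.40709266  -52.07802654]
(306, 201, 17, 66) (array([626.4, 147.8]), array([11.2, 47. ]), 80.2) [ 8.9032112  50.79620882]
Y [ 35.69776119 284.86567164] (array([ 650.3, -192.6]), array([ 60.9, 123.5]), 0.8)
[-0.1752, -0.4876, -0.0209] [-0.0009, 0.0041, -0.6546] rows>=4.1
[0.1043, -0.3451, 0.0] [0.0, 0.0, -0.6667] rows>=4.2
[0.4013, -0.2062, 0.0] [0.0, 0.0, -0.7778] rows>=4.9
```

View pics/w5c.png

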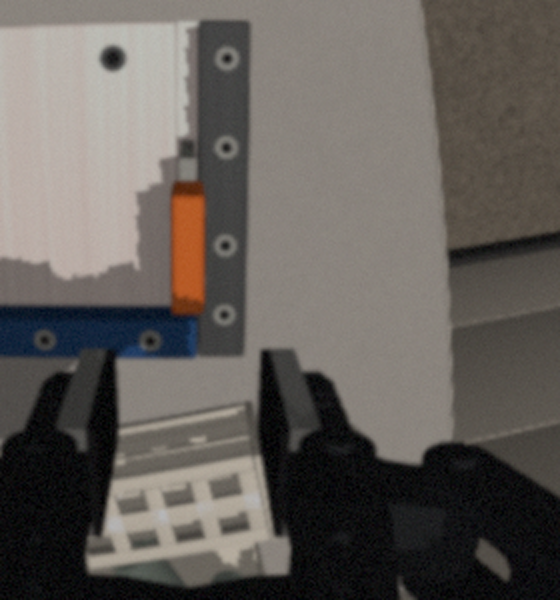

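```bash
python3 - <<'E'
from h import *
plan([(.64,.0,.20,-50),(.652,-.17,.2,-90.6)])
E
```

```text
[-0.1489, -0.5731, -0.021] [0.0017, 0.0039, 0.9009] rows>=5.7
[-0.5518, -0.4003, 0.0] [0.0, 0.0, 0.9022] rows>=5.7
```

Request:
play_rows:
  rows:
    - [[-0.15,-0.57,-0.02],[0,0.004,0.9]]
    - [[-0.15,-0.57,-0.02],[0,0.004,0.9]]
    - [[-0.15,-0.57,-0.02],[0,0.004,0.9]]
    - [[-0.15,-0.57,-0.02],[0,0.004,0.9]]
    - [[-0.15,-0.57,-0.02],[0,0.004,0.9]]
    - [[-0.15,-0.57,-0.02],[0,0.004,0.9]]
    - [[-0.15,-0.57,-0.02],[0,0.004,0.9]]

```text
time: 10.75
tool_pos: [0.6397, -0.0001, 0.1977]
tcp_rot: [-1.33, -2.843, -0.0]
wrist_force: [-0.6, 0.9, 1.5]
width: 0.35
grip_force: 0.0
```

Request:
play_rows:
  rows:
    - [[-0.55,-0.4,0],[0,0,0.9]]
    - [[-0.55,-0.4,0],[0,0,0.9]]
    - [[-0.55,-0.4,0],[0,0,0.9]]
    - [[-0.55,-0.4,0],[0,0,0.9]]
    - [[-0.55,-0.4,0],[0,0,0.9]]
    - [[-0.55,-0.4,0],[0,0,0.9]]
    - [[-0.55,-0.4,0],[0,0,0.9]]
    - [[-0.55,-0.4,0],[0,0,0.9]]
    - [[-0.55,-0.4,0],[0,0,0.9]]
  claw: -0.1

```text
time: 11.5
tool_pos: [0.6525, -0.1679, 0.1988]
tcp_rot: [-2.225, -2.216, -0.002]
wrist_force: [0.2, 0.4, -0.4]
width: 0.449
grip_force: 0.0
```

```bash
python3 - <<'E'
from h import *
s,c=snap("wrist"); print(s["time"],s["tool_pos"],s["tcp_rot"],s["q"])
import pickle; pickle.dump((s,c),open("w6.pkl","wb"))
h,S,V=cv2.split(hsv(c))
for b in blobs((h>17)&(h<30)&(S>120)&(V>40))[:2]: print("Y",b[:,0].mean(0),cv2.boundingRect(b),rectw("wrist",b,c,.024,s))
im=c["image"][150:400,200:450]; cv2.imwrite("pics/w6c.png",cv2.resize(im[:,:,::-1],None,fx=2.4,fy=2.4,interpolation=cv2.INTER_CUBIC))
E
```

```text
11.5 [ 0.65245281 -0.16790229  0.19880505] [-2.22468297e+00 -2.21620170e+00 -1.69378910e-03] [-0.2896793   0.28237357  1.64135021  0.00172539  1.21859059 -0.28645547]
Y [314.43606557 231.95737705] (281, 192, 68, 83) (array([ 652.5, -185.7]), array([58.6, 75.6]), 0.4)
```

View pics/w6c.png

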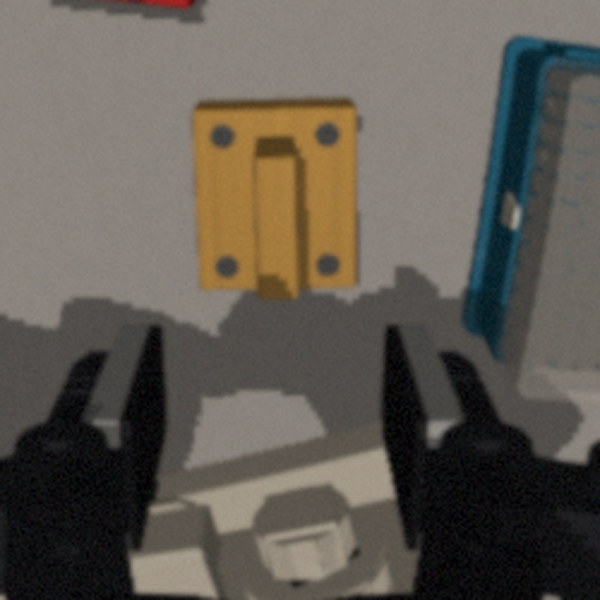

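Bracket foot corners in the crop are about (195,108), (355,105), (202,290) and (356,286). The four bolt heads and the web are clear, and the microscope is beyond the fingers at the bottom.

```bash
python3 - <<'E'
from h import *
import pickle; s,c=pickle.load(open("w6.pkl","rb"))
f=lambda u,v:(200+u/2.4,150+v/2.4)
P=onz("wrist",[f(222,135),f(328,134),f(227,266),f(328,265)],c,.024,s)*1000; print(P.round(1).tolist(),P.mean(0))
C=onz("wrist",[f(195,108),f(355,105),f(202,290),f(356,286)],c,.024,s)*1000; print(C.round(1).tolist(),C.mean(0))
W=onz("wrist",[f(255,157),f(297,157),f(259,275),f(299,275)],c,.06,s)*1000; print("web",W.round(1).tolist(),W.mean(0))
for Q in (P,C,W):
    v=(Q[0]+Q[1]-Q[2]-Q[3]); w=Q[1]-Q[0]+Q[3]-Q[2]; print(np.degrees(np.arctan2(-v[0],v[1])),np.degrees(np.arctan2(w[1],w[0])))
plan([(.653,-.187,.10,-90.6),(.653,-.187,.028,-90.6)])
E
```

```text
[[633.3, -160.3, 24.0], [671.7, -160.1, 24.0], [634.3, -210.6, 24.0], [672.4, -210.3, 24.0]] [ 652.93613159 -185.30980975   24.        ]
[[623.7, -150.3, 24.0], [681.4, -149.4, 24.0], [624.5, -220.3, 24.0], [683.3, -218.9, 24.0]] [ 653.22225266 -184.70577574   24.        ]
web [[646.0, -160.6, 60.0], [659.6, -160.6, 60.0], [647.0, -201.1, 60.0], [660.4, -201.1, 60.0]] [ 653.23940359 -180.85709241   60.        ]
0.9253170037879523 0.3915795026461933
1.096464477736369 1.155386872007206
1.29311086893167 -0.18783357346420618
[-0.0774, 0.0018, 0.3962] [0.0003, -0.002, 0.0079] rows>=2.4
[0.0, 0.0, 0.288] [0.0, 0.0, 0.0] rows>=1.7
```

Request:
play_rows:
  rows:
    - [[-0.069,0.003,0.15],[0,0,-0.02]]
    - [[-0.069,0.003,0.3],[0,0,-0.02]]
    - [[-0.069,0.003,0.4],[0,0,-0.02]]
    - [[-0.069,0.003,0.5],[0,0,-0.02]]
    - [[-0.069,0.003,0.6],[0,0,-0.02]]
    - [[-0.069,0.003,0.67],[0,0,-0.02]]
    - [[-0.069,0.003,0.679],[0,0,-0.02]]
    - [[-0.069,0.003,0.679],[0,0,-0.02]]
    - [[-0.069,0.003,0.679],[0,0,-0.02]]

```text
time: 12.3
tool_pos: [0.6545, -0.1855, 0.0309]
tcp_rot: [2.21, 2.231, 0.004]
wrist_force: [-0.2, 0.2, -0.7]
width: 0.451
grip_force: 0.0
```

Request:
play_rows:
  rows:
    - [[0,0,0],[0,0,0]]
    - [[0,0,0],[0,0,0]]
    - [[0,0,0],[0,0,0]]
    - [[0,0,0],[0,0,0]]
    - [[0,0,0],[0,0,0]]
    - [[0,0,0],[0,0,0]]
    - [[0,0,0],[0,0,0]]
    - [[0,0,0],[0,0,0]]
    - [[0,0,0],[0,0,0]]
    - [[0,0,0],[0,0,0]]
  claw: -1
  newtons: 80

```text
time: 13.13
tool_pos: [0.6553, -0.1862, 0.0324]
tcp_rot: [2.21, 2.228, 0.006]
wrist_force: [-0.8, 0.6, 6.6]
width: 0.148
grip_force: 80.8
```

Request:
play_rows:
  rows:
    - [[0,0,-0.05],[0,0,0]]
    - [[0,0,-0.15],[0,0,0]]
    - [[0,0,-0.25],[0,0,0]]
    - [[0,0,-0.4],[0,0,0]]
    - [[0,0,-0.55],[0,0,0]]
    - [[0,0,-0.6],[0,0,0]]
    - [[0,0,-0.6],[0,0,0]]
    - [[0,0,-0.6],[0,0,0]]

```text
time: 13.8
tool_pos: [0.6534, -0.186, 0.18]
tcp_rot: [2.212, 2.229, 0.003]
wrist_force: [-0.0, 0.1, -3.5]
width: 0.15
grip_force: 79.6
```

```bash
python3 - <<'E'
from h import *
print(jw(8,2)); plan([(.64,-.04,.17,-95),(*jw(8,2),.11,-99.4)])
E
```

```text
[0.61753923 0.09980654]
[0.5845, -0.0493, 0.0405] [0.0026, -0.0013, 0.1209] rows>=3.5
[0.5493, -0.1382, 0.24] [0.0, 0.0, 0.0978] rows>=3.7
```

Request:
play_rows:
  rows:
    - [[0.15,-0.01,0.02],[0,0,0.12]]
    - [[0.3,-0.02,0.04],[0,0,0.12]]
    - [[0.45,-0.04,0.04],[0,0,0.12]]
    - [[0.58,-0.05,0.04],[0,0,0.12]]
    - [[0.58,-0.05,0.04],[0,0,0.12]]
    - [[0.58,-0.05,0.04],[0,0,0.12]]

```text
time: 14.3
tool_pos: [0.6371, -0.0389, 0.1657]
tcp_rot: [-2.308, -2.124, 0.005]
wrist_force: [0.3, -0.4, -3.0]
width: 0.146
grip_force: 79.5
```

Request:
play_rows:
  rows:
    - [[0.15,-0.04,0],[0,0,0.1]]
    - [[0.3,-0.08,0],[0,0,0.1]]
    - [[0.45,-0.12,0.1],[0,0,0.1]]
    - [[0.55,-0.14,0.24],[0,0,0.1]]
    - [[0.55,-0.14,0.24],[0,0,0.1]]
    - [[0.55,-0.14,0.24],[0,0,0.1]]
    - [[0.55,-0.14,0.24],[0,0,0.1]]

```text
time: 14.88
tool_pos: [0.6158, 0.0978, 0.1081]
tcp_rot: [-2.396, -2.03, 0.003]
wrist_force: [0.3, 0.1, -2.4]
width: 0.15
grip_force: 79.3
```

```bash
python3 - <<'E'
from h import *
s,c=snap("wrist"); print(s["time"],s["tool_pos"],s["tcp_rot"],wj(s["tool_pos"]))
import pickle; pickle.dump((s,c),open("w7.pkl","wb"))
im=c["image"][120:420,160:480]; cv2.imwrite("pics/w7c.png",cv2.resize(im[:,:,::-1],None,fx=2,fy=2,interpolation=cv2.INTER_CUBIC))
plan([(*jw(12,4),.07,-99.4)])
E
```

```text
14.8833 [0.61584235 0.09778698 0.10805004] [-2.39573568 -2.02989219  0.00312717] [ 6.65575116 -0.26958481]
[0.0171, 0.0154, 0.1589] [0.0008, -0.0006, -0.0023] rows>=1.0
```

View pics/w7c.png

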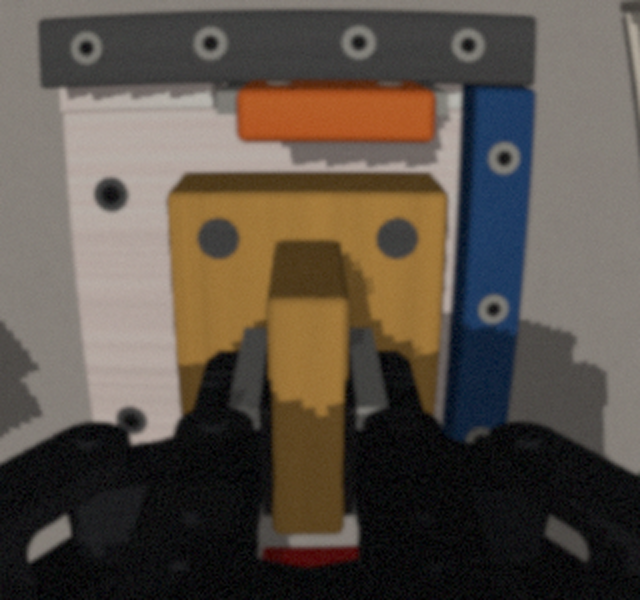

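The bracket hangs square to the jig, about 1–2 cm short of both the fence (right) and the blade (top).

Request:
play_rows:
  rows:
    - [[0.02,0.015,0.06],[0,0,0]]
    - [[0.02,0.015,0.12],[0,0,0]]
    - [[0.02,0.015,0.15],[0,0,0]]
    - [[0.02,0.015,0.16],[0,0,0]]
    - [[0.02,0.015,0.17],[0,0,0]]
    - [[0.02,0.015,0.17],[0,0,0]]

```text
time: 15.43
tool_pos: [0.6217, 0.1029, 0.0675]
tcp_rot: [-2.398, -2.03, -0.003]
wrist_force: [-0.6, 0.9, -2.8]
width: 0.15
grip_force: 79.5
```

Request:
play_rows:
  rows:
    - [[0,0,0.006],[0,0,0]]
    - [[0,0,0.012],[0,0,0]]
    - [[0,0,0.016],[0,0,0]]
    - [[0,0,0.016],[0,0,0]]

```text
time: 15.77
tool_pos: [0.6216, 0.1035, 0.0639]
tcp_rot: [2.397, 2.031, 0.003]
wrist_force: [-0.2, 0.4, -2.3]
width: 0.149
grip_force: 79.5
```

Request:
play_rows:
  rows:
    - [[0,0,0.005],[0,0,0]]
    - [[0,0,0.01],[0,0,0]]
    - [[0,0,0.01],[0,0,0]]
    - [[0,0,0.01],[0,0,0]]

```text
time: 16.1
tool_pos: [0.6219, 0.1036, 0.0624]
tcp_rot: [2.397, 2.031, 0.004]
wrist_force: [-2.9, -0.1, 5.1]
width: 0.146
grip_force: 80.6
```

Request:
play_rows:
  rows:
    - [[0.006,0.01,0],[0,0,0]]
    - [[0.012,0.02,0],[0,0,0]]
    - [[0.018,0.028,0],[0,0,0]]
    - [[0.024,0.034,0],[0,0,0]]
    - [[0.024,0.034,0],[0,0,0]]

```text
time: 16.52
tool_pos: [0.6308, 0.1074, 0.0624]
tcp_rot: [2.397, 2.031, 0.001]
wrist_force: [-5.2, -2.2, 7.6]
width: 0.149
grip_force: 81.1
```

Request:
play_rows:
  rows:
    - [[0,0.006,0],[0,0,0]]
    - [[0,0.012,0],[0,0,0]]
    - [[0,0.016,0],[0,0,0]]
    - [[0,0.016,0],[0,0,0]]
    - [[0,0.016,0],[0,0,0]]

```text
time: 16.93
tool_pos: [0.633, 0.1074, 0.0624]
tcp_rot: [-2.395, -2.029, 0.002]
wrist_force: [-9.7, 0.2, 11.2]
width: 0.147
grip_force: 81.7
```

```bash
python3 - <<'E'
from h import *
s=bot.read_state(); print(s["time"],s["tool_pos"],wj(s["tool_pos"]),R.from_euler('z',-YAW,degrees=True).apply(s["wrist_force"]),s["torque"])
E
```

```text
16.9333 [0.63304584 0.10737236 0.06242921] [22.0626962  11.99686472] [-9.59008002 -1.36249956 11.2352401 ] [-0.03764722  1.56502847 -0.0312026 ]
```

Request:
play_rows:
  rows:
    - [[0.004,0.002,-0.002],[0,0,0]]
    - [[0.008,0.004,-0.004],[0,0,0]]
    - [[0.012,0.004,-0.004],[0,0,0]]
    - [[0.016,0.004,-0.004],[0,0,0]]
    - [[0.02,0.004,-0.004],[0,0,0]]
    - [[0.02,0.004,-0.004],[0,0,0]]
    - [[0.02,0.004,-0.004],[0,0,0]]

```text
time: 17.52
tool_pos: [0.6332, 0.1081, 0.0627]
tcp_rot: [-2.396, -2.032, 0.013]
wrist_force: [-11.6, -11.6, 13.5]
width: 0.149
grip_force: 81.7
```

```bash
python3 - <<'E'
from h import *
s=bot.read_state(); print(s["time"],s["tool_pos"],wj(s["tool_pos"]),R.from_euler('z',-YAW,degrees=True).apply(s["wrist_force"]),s["torque"])
E
```

```text
17.5167 [0.63318841 0.10814792 0.06270888] [22.07668291 12.7852921 ] [ -9.55283127 -13.29378093  13.48289909] [-2.05759535  1.93167929 -0.01806278]
```

Request:
play_rows:
  rows:
    - [[0.004,0.004,0],[0,0,0]]
    - [[0.008,0.006,0],[0,0,0]]
    - [[0.008,0.006,0],[0,0,0]]
    - [[0.008,0.006,0],[0,0,0]]
    - [[0.008,0.006,0],[0,0,0]]

```text
time: 17.93
tool_pos: [0.6332, 0.1083, 0.0628]
tcp_rot: [-2.395, -2.031, 0.02]
wrist_force: [-18.0, -17.0, 17.6]
width: 0.146
grip_force: 82.6
```

```bash
python3 - <<'E'
from h import *
s,c=snap("wrist"); print(s["time"],s["tool_pos"],wj(s["tool_pos"]),R.from_euler('z',-YAW,degrees=True).apply(s["wrist_force"]),s["torque"],s["grip_force"],s["joint_vel"].round(3))
M=R.from_rotvec(s["tcp_rot"]).as_matrix(); print("tool z",M[:,2].round(4),"toolx yaw",np.degrees(np.arctan2(M[1,0],M[0,0])))
h,S,V=cv2.split(hsv(c))
for b in blobs((h>5)&(h<17)&(S>150)&(V>60))[:1]:
    r=rectw("wrist",b,c,.09,s); print("grip",cv2.boundingRect(b),r,wj(r[0]/1000))
m=(h>17)&(h<30)&(S>120)&(V>40); bl=(h>100)&(h<125)&(S>120)&(V>40)
b=blobs(m)[0]; print("brass",cv2.boundingRect(b))
for row in (205,225,240,255):
    x=np.where(m[row])[0]; y=np.where(bl[row,300:])[0]+300; print(row,x.min() if len(x) else None,x.max() if len(x) else None,"blue from",y.min() if len(y) else None)
for col in (255,275,340,365):
    print(col,"brass top",np.where(m[:,col])[0].min(),[tuple(int(t) for t in c["image"][r,col]) for r in range(np.where(m[:,col])[0].min()-10,np.where(m[:,col])[0].min()+2,2)])
# foot top near edge at tool z ~ +8
t=np.where(m[:,275])[0].min(); print(wj(onz("wrist",[(275,t)],c,.054,s)[0]))
E
```

```text
17.9333 [0.63324267 0.10826984 0.06280636] [22.11030487 12.91443796] [-14.96188142 -19.73895413  17.62417754] [-2.84263355  2.71053444 -0.08308484] 82.64376282691956 [-0.     0.     0.    -0.    -0.001 -0.   ]
tool z [-0.0106 -0.0074 -0.9999] toolx yaw 80.60097648551103
grip (219, 197, 134, 50) (array([630.6, 151.4]), array([16.1, 43.1]), 80.7) [12.45884081 55.03383764]
brass (246, 208, 137, 180)
205 None None blue from 379
225 353 382 blue from 385
240 370 381 blue from 385
255 248 381 blue from 384
255 brass top 246 [(177, 83, 31), (179, 86, 36), (175, 84, 36), (158, 76, 33), (137, 78, 35), (157, 115, 56)]
275 brass top 248 [(179, 87, 37), (176, 85, 36), (158, 75, 32), (124, 64, 38), (92, 77, 61), (130, 100, 55)]
340 brass top 247 [(178, 87, 36), (181, 88, 35), (173, 83, 35), (151, 73, 30), (141, 89, 41), (160, 119, 60)]
365 brass top 218 [(99, 95, 84), (95, 88, 77), (95, 88, 76), (96, 89, 75), (110, 97, 77), (142, 114, 72)]
[ 4.85098397 34.48078224]
```

```bash
python3 - <<'E'
from h import *
s,c=snap("wrist")
h,S,V=cv2.split(hsv(c)); m=(h>17)&(h<30)&(S>120)&(V>40)
for col in (358,362,366,370,374):
    t=np.where(m[:,col])[0].min(); print(col,t,wj(onz("wrist",[(col,t)],c,.054,s)[0]), c["image"][t-14:t+6:2,col].tolist())
print(wj(onz("wrist",[(382,232)],c,.054,s)[0]))
s,c=snap("top");h,S,V=cv2.split(hsv(c)); m=((h>17)&(h<30)&(S>120)&(V>60))
m=(h>5)&(h<17)&(S>150)&(V>60)
for b in blobs(m,15)[:4]:r=rectw("top",b,c,.09);print(r,wj(r[0]/1000))
E
```

```text
358 221 [40.034631   46.52679117] [[130, 129, 121], [131, 128, 123], [132, 129, 124], [132, 130, 123], [132, 129, 124], [127, 124, 112], [131, 107, 77], [126, 95, 48], [124, 91, 42], [112, 85, 43]]
362 222 [41.74170112 46.10569694] [[135, 132, 126], [131, 130, 123], [132, 130, 121], [132, 131, 123], [130, 127, 121], [141, 127, 107], [158, 119, 67], [162, 120, 60], [162, 121, 59], [158, 118, 58]]
366 218 [43.37658349 47.84542019] [[173, 168, 162], [133, 124, 116], [84, 73, 58], [77, 66, 49], [79, 65, 49], [74, 61, 43], [99, 79, 53], [143, 109, 60], [157, 119, 58], [160, 120, 60]]
370 209 [44.92956976 51.71897978] [[63, 64, 62], [58, 58, 57], [96, 90, 86], [148, 142, 135], [182, 177, 170], [171, 164, 156], [107, 94, 77], [78, 58, 28], [79, 55, 25], [82, 59, 30]]
374 209 [46.62211899 51.73731803] [[59, 59, 56], [56, 58, 57], [106, 99, 97], [170, 169, 163], [184, 181, 176], [178, 176, 169], [128, 123, 110], [79, 61, 33], [76, 52, 19], [77, 57, 27]]
[50.50191662 41.78900427]
(array([448. ,  73.6]), array([62.6, 23. ]), 19.9) [-154.98247603  -51.54479724]
(array([ 827. , -579.4]), array([22.2, 12.2]), 27.5) [ 325.58022656 -633.87587908]
```

```bash
python3 -c "
from h import *
s=bot.read_state(); print(s['time'],s['wrist_force'],s['grip_force'],abs(s['joint_vel']).max())
print(bot.finish_job())"
```

```text
18.0833 [-17.65443559 -16.56743679  17.60264589] 82.62929320335388 0.0009273450605676891
the job is handed in; nothing more can be done
None
```

I handed the job in at 18.1 s. The blade is home in the slot and released, and the bracket is still gripped at 83 N and pressed into the corner, with wrist forces of about 15 N toward the fence and 20 N toward the blade. The hand-in call returned no verdict, and the bracket's contact with the blade is judged from that force, not from a clear view.

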